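# Food colours back in their drip saucers

### The job

Pick out the four food-colour dropper bottles standing on the near part of the table among the saucers and jars (not the ones stored at the back), and stand each one upright inside the drip saucer of its own colour: red in red, green in green, amber in amber, blue in blue. Set the bottles down rather than dropping them, and leave the two small sprinkle jars standing where they are.

Things in the scene. Friction and masses are not known exactly. Their poses are not given: they have to be found in the camera images.
- red_bottle: red food-colour dropper bottle with a white pointed cap, loose, about 0.04 kg, 70 mm high: a round upright body 30 mm in diameter and 47 mm high, above it a cap 18 mm wide. Grasp the body. Origin at the centre of its underside, z up along the bottle; stands on the near part of the table at the start
- green_bottle: green food-colour dropper bottle with a white pointed cap, loose, about 0.04 kg, 76 mm high: a round upright body 30 mm in diameter and 53 mm high, above it a cap 18 mm wide. Grasp the body. Origin at the centre of its underside, z up along the bottle; stands on the near part of the table at the start
- amber_bottle: amber food-colour dropper bottle with a black pointed cap, loose, about 0.04 kg, 70 mm high: a round upright body 30 mm in diameter and 47 mm high, above it a cap 18 mm wide. Grasp the body. Origin at the centre of its underside, z up along the bottle; stands on the near part of the table at the start
- blue_bottle: blue food-colour dropper bottle with a white pointed cap, loose, about 0.04 kg, 76 mm high: a round upright body 30 mm in diameter and 53 mm high, above it a cap 18 mm wide. Grasp the body. Origin at the centre of its underside, z up along the bottle; stands on the near part of the table at the start
- red_saucer: red round shallow silicone drip saucer that clings to the table (does not move): 62 mm across the rim, 8 mm high, flat inner floor 3 mm above the table and about 48 mm in diameter. Origin at the centre of its underside, on the table; z up
- green_saucer: green round shallow silicone drip saucer that clings to the table (does not move): 62 mm across the rim, 8 mm high, flat inner floor 3 mm above the table and about 48 mm in diameter. Origin at the centre of its underside, on the table; z up
- amber_saucer: amber round shallow silicone drip saucer that clings to the table (does not move): 62 mm across the rim, 8 mm high, flat inner floor 3 mm above the table and about 48 mm in diameter. Origin at the centre of its underside, on the table; z up
- blue_saucer: blue round shallow silicone drip saucer that clings to the table (does not move): 62 mm across the rim, 8 mm high, flat inner floor 3 mm above the table and about 48 mm in diameter. Origin at the centre of its underside, on the table; z up
- blue_lid_jar: small clear round jar of white sprinkles with a blue lid, loose bystander, 45 mm in diameter, 60 mm high; origin at the centre of its underside, z up
- black_lid_jar: small clear round jar of pale green sprinkles with a black lid, loose bystander, 49 mm in diameter, 75 mm high; origin at the centre of its underside, z up
Not all that is in view belongs to the job. What is shaped like the green_bottle but yellow is not meant.

How it is judged:
By the outcome, as a careful person would: the job done as asked, in the order asked, and still so for the second after the job is handed in, with the robot touching nothing.
It also fails if it takes over 96 s, if anything falls off the work surface, if the arm or the gripper's body presses on something with over 40 N, if the wrist force passes 120 N, or if a joint passes its speed limit or range.

### The arm

A 7-joint arm with a two-finger parallel gripper is mounted at the origin on a cart in front of the work surface, level with it; the furniture and walls round the work are solid. World frame = base frame: x ahead of the robot, y to its left, z up, the work surface at z = 0. Lengths are in mm, angles in rad, forces in N, time in s.
With the tool pointing down it reaches from about 400 to 850 mm from the base axis. Payload 10.4 kg.
Tool frame: the origin (TCP) lies at the very end of the fingers, on their centre line; the grasp point (between the pads) lies 19 mm behind it; z points along the fingers, y is the line along which they close (so a half turn about z gives the same grasp; the last joint's range is limited). The gripper opens to 87 mm and grips with 3 to 60 N. Pads are 19 mm wide; open, the fingers measure 117 mm over their backs; the gripper's body (75 mm by 190 mm) begins 51 mm behind the grasp point.
Start: joints at [-1.149, 0.332, -0.065, 1.46, 0.022, 1.35, -0.088], TCP at [268.914, 564.214, 222.576] pointing down, gripper open.
Joint ranges: [-2.6, 2.6], [-0.5, 2.12], [-1.47, 1.34], [0.16, 2.42], [-1.27, 4.41], [0.06, 2.06], [-2.6, 2.6]. Speed limits (rad/s): [2.22, 2.22, 2.79, 2.79, 3.14, 3.14, 3.14].

### API

Orientations are given as a rotation vector (axis times angle).
In Python, from plant import arm, vision gives the robot as it stands.
- The arm moves only by the tool send_rows, never from a script. Its argument "commands" is a list of rows, each a list of 4 numbers: the shift along the tool's x, y, z in units of 30 mm (1.0 is 30 mm), then the turn about the tool's z in units of 5 degrees (1.0 is 5 degrees). A call has 1 to 5 rows; each row shifts and turns the commanded pose from where the row before left it, along the tool's axes as they then stand; what a row does not reach is not made up. A row lasts 1/12 s, in which the tool goes at most 41.7 mm and 7.16 degrees, less where a joint would pass 70% of its speed; a pose out of reach is approached as far as the arm can. A call is refused whole if a number of a shift passes 1 or a number of a turn 1, either way. A call with a gripper value outside its range is refused whole. "hand" is the finger opening in mm, from 0 to 87, set as the call begins (left out, the last holds). The fingers move at their own pace and stop on an object; "squeeze" is the grip in N (left out, the last holds). Time passes only in rows, so rows that do not move let the fingers close. It gives the time, the measured TCP pose, the force, the opening and the grip force at its end, in the units of the state.
- arm.sense(): the state, without advancing time (a new reading comes with each control period).
- vision.read_camera(name): name is "scene" or "top" or "wrist"; returns a dict with "color" (384x512x3 uint8, red, green, blue), "K" (3x3 intrinsics, pixels), "rvec" (rotation vector, rad) and "tvec" (3), from world to camera coordinates, as OpenCV has them. Camera axes: x right, y down, z forward; pixel columns grow to the right and rows downward; lengths in mm; the calibration is good to about 2 mm. The wrist camera is an equidistant fisheye: a pixel r from the principal point sees the ray r / f radians off the axis. A picture is of the moment at which its call begins. There is no depth.
- arm.close_job(): hands the job in; it is judged then, once.
The state is a dict: "time_s": time; "joint_positions": joint angles; "joint_vel": joint speeds; "tau": joint torques, N m; "eef_pos": TCP position; "ee_rot": TCP orientation; "wrist_force": force on the tool from outside, world axes, zero at the start; "moment": the same for the moment, N m; "opening": opening from 0.0 (shut) to 1.0 (fully open); "grip_force": force on a finger pad.
Only numpy, scipy, OpenCV 4.12 (cv2) and the standard library are available. Lean on these libraries where they do the work, as an engineer would, in place of code of your own. Each camera call takes 0.05 s, during which the arm holds its last target. There are 200 camera calls.

## Working session

There is one attempt and no reset: what is moved stays moved. The work goes in short steps, Python scripts to look and compute and a tool call to move; the robot and the scene stay as the last step left them, time stands still between calls to the robot, and variables do not carry over. Pictures are saved under pics/ and viewed, at most 14 in all, crops included, and the job is handed in when it is done.

Besides the shell and the picture viewer there is one more tool, called after ">>>" by a JSON object that holds its "fn" and its "kwargs", one argument or row to a line. send_rows: Moves the arm, as the interface text tells. Its arguments: {"type":"object","properties":{"commands":{"type":"array"},"hand":{"type":"number"},"squeeze":{"type":"number"}},"required":["commands"]}

```bash
mkdir -p pics; ls; python3 - <<'E'
from plant import arm, vision
import cv2
print(arm.sense())
for n in ["scene","top"]:
    r=vision.read_camera(n); print(n,r["K"],r["rvec"],r["tvec"])
    cv2.imwrite(f"pics/{n}0.png",cv2.resize(r["color"][:,:,::-1],(800,600),interpolation=cv2.INTER_CUBIC))
E
```

```text
pics
{'time_s': 0.0, 'joint_positions': array([-1.14857599,  0.33287666, -0.06473235,  1.46093563,  0.02161335,
        1.34989981, -0.08850545]), 'joint_vel': array([ 0.00014683, -0.0007689 , -0.00149741,  0.00036987,  0.00129402,
       -0.00050348, -0.00160488]), 'tau': array([ 3.96931464e-04, -6.23264194e+01,  2.50514917e-02, -3.89900780e+01,
       -6.12497795e-02,  3.96631029e-02,  1.57607528e-04]), 'eef_pos': array([268.76051046, 563.83522451, 221.75375057]), 'ee_rot': array([-6.92846245e-01, -3.06398636e+00,  2.20139565e-03]), 'wrist_force': array([-0.62930179,  0.74468666,  0.43849437]), 'moment': array([-0.01181738, -0.0341576 , -0.04098796]), 'grip_force': 0.0, 'opening': 1.0010352406987504}
scene [[410.36731796   0.         251.82960451]
 [  0.         410.36731796 195.58785631]
 [  0.           0.           1.        ]] [ 1.94699991 -0.5934438   0.35000146] [-344.83800288  231.07421219  450.6507115 ]
top [[382.33038997   0.         250.99184584]
 [  0.         382.33038997 191.58110297]
 [  0.           0.           1.        ]] [ 2.23226057 -2.18001369  0.11012065] [149.5264846  534.18829456 946.79281429]
```

View pics/scene0.png

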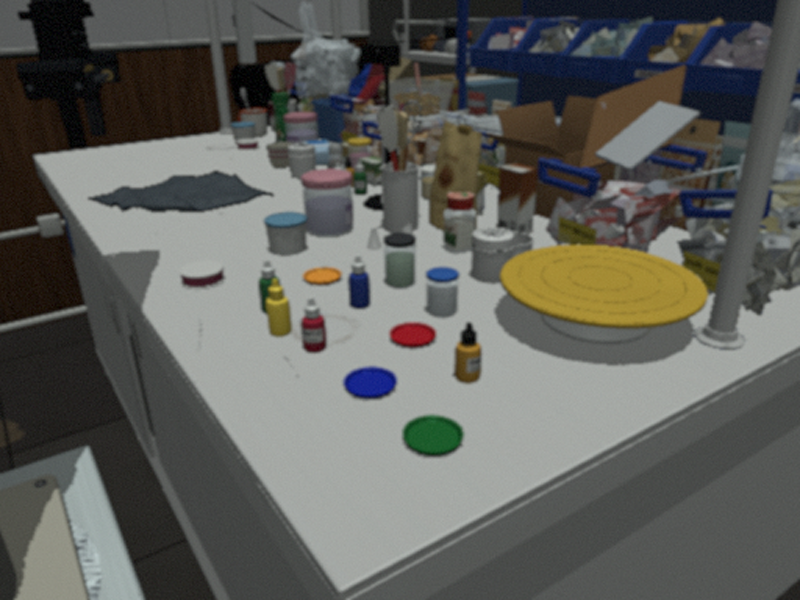

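View pics/top0.png

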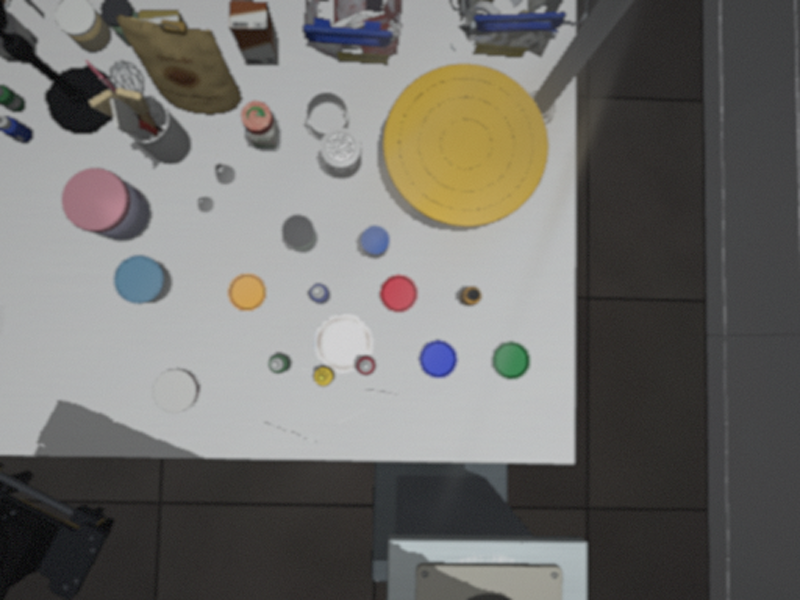

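The scene view (800x600) shows these candidates:

| Item | Scene px | Top px |
|---|---|---|
| Red bottle | (313,325) | (366,365) |
| Green bottle | (268,290) | (279,362) |
| Blue bottle | (359,283) | (319,292) |
| Amber bottle | (468,355) | (470,295) |
| Yellow decoy | (279,310) | (323,376) |
| Stored green/blue bottles, not meant | (360,180) | (8,98), (15,127) |
| Amber saucer | – | (247,292) |
| Red saucer | – | (398,293) |
| Blue saucer | – | (438,358) |
| Green saucer | – | (511,360) |

The flat maroon/white lid and the blue lids are not saucers.

```bash
cat > h.py <<'E'
import numpy as np, cv2
from plant import arm, vision
from scipy.spatial.transform import Rotation as R
def ray(r,uv,z):
    M=R.from_rotvec(r["rvec"]).as_matrix(); C=-M.T@r["tvec"]
    d=M.T@np.linalg.inv(r["K"])@np.array([uv[0],uv[1],1.])
    return C+d*(z-C[2])/d[2]
def proj(r,p):
    q=cv2.projectPoints(np.float64([p]),r["rvec"],r["tvec"],r["K"],None)[0]; return q.ravel()
HUE={"red":[(170,180),(0,6)],"green":[(50,85)],"amber":[(8,20)],"blue":[(112,125)]}
def blob(img,col,uv,rad,smin=110):
    h=cv2.cvtColor(img,cv2.COLOR_RGB2HSV); m=np.zeros(h.shape[:2],np.uint8)
    for a,b in HUE[col]: m|=cv2.inRange(h,(a,smin,25),(b,255,255))
    k=np.zeros_like(m); cv2.circle(k,(int(uv[0]),int(uv[1])),rad,255,-1); m&=k
    ys,xs=np.nonzero(m)
    return m,xs,ys
E
python3 - <<'E'
from h import *
S=vision.read_camera("scene");T=vision.read_camera("top")
f=0.64
sa={"red":((413,335),(398,293)),"green":((433,435),(511,360)),"amber":((322,276),(247,292)),"blue":((370,382),(438,358))}
bo={"red":((313,330),(366,365)),"green":((268,293),(279,362)),"amber":((468,360),(470,295)),"blue":((359,288),(319,292))}
hh={"red":70,"green":76,"amber":70,"blue":76}
for c in sa:
    o=[]
    for r,uv in zip((S,T),sa[c]):
        m,x,y=blob(r["color"],c,np.array(uv)*f,24)
        o.append(ray(r,((x.min()+x.max())/2,(y.min()+y.max())/2),6)[:2].round(0)); o.append(len(x))
    print("saucer",c,o)
for c in bo:
    m,x,y=blob(S["color"],c,np.array(bo[c][0])*f,22,90)
    p=ray(S,((x.min()+x.max())/2,(y.min()+y.max())/2),(hh[c]-23)/2)
    print("bottle",c,p.round(0),(x.min(),x.max(),y.min(),y.max()),"cap top",ray(T,np.array(bo[c][1])*f,hh[c]-10).round(0))
for n,uv,z in(("black jar",(299,233),75),("blue jar",(375,241),60),("yellow",(323,376),66)): print(n,ray(T,np.array(uv)*f,z).round(0))
print(R.from_rotvec(arm.sense()["ee_rot"]).as_matrix().round(3))
a=S["color"][150:260,150:320]; b=T["color"][165:250,140:345]
a=cv2.resize(a,(800,518),interpolation=cv2.INTER_CUBIC);cv2.imwrite("pics/cropS.png",a[:,:,::-1])
E
```

```text
saucer red [array([540., 151.]), 339, array([542., 153.]), 376]
saucer green [array([437., -34.]), 705, array([436., -40.]), 217]
saucer amber [array([536., 396.]), 198, array([538., 397.]), 389]
saucer blue [array([435.,  86.]), 503, array([438.,  86.]), 395]
bottle red [424. 198.  24.] (np.int64(194), np.int64(207), np.int64(202), np.int64(224)) cap top [427. 201.  60.]
bottle green [418. 335.  26.] (np.int64(167), np.int64(172), np.int64(179), np.int64(198)) cap top [429. 332.  66.]
bottle amber [536.  34.  24.] (np.int64(292), np.int64(306), np.int64(219), np.int64(244)) cap top [537.  44.  60.]
bottle blue [533. 272.  26.] (np.int64(224), np.int64(235), np.int64(175), np.int64(196)) cap top [536. 275.  66.]
black jar [623. 307.  75.]
blue jar [617. 192.  60.]
yellow [409. 265.  66.]
[[-0.903  0.43  -0.   ]
 [ 0.43   0.903 -0.001]
 [ 0.    -0.001 -1.   ]]
```

View pics/cropS.png

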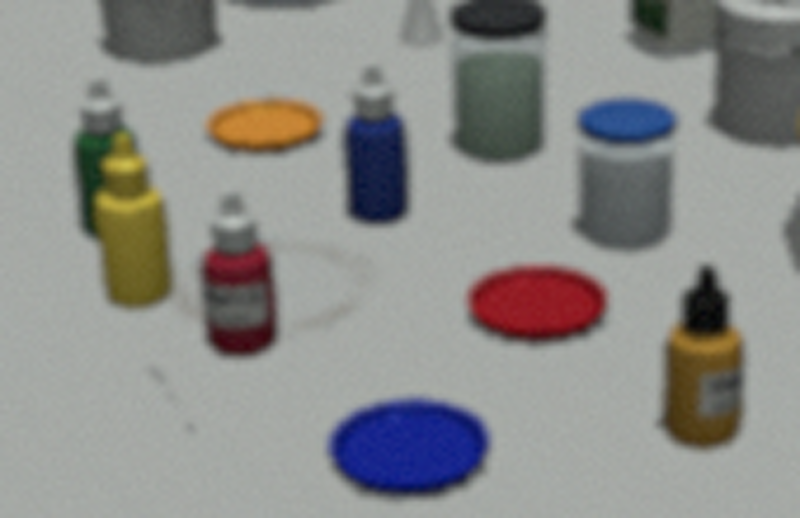

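The crop confirms the four targets: red (240,300), green (100,190, behind the yellow decoy at 135,240), blue (375,165) and amber (705,385). I'll turn the tool so the fingers close along world x, then travel to the red bottle.

>>> {"fn": "send_rows", "kwargs": {
  "commands": [
    [0, 0, 0, 1],
    [0, 0, 0, 1],
    [0, 0, 0, 1],
    [0, 0, 0, 1],
    [0, 0, 0, 1]
  ],
  "hand": 54,
  "squeeze": 12
}}

```text
time_s: 0.62
eef_pos: [268.9, 564.1, 222.3]
ee_rot: [-1.346, -2.839, 0.001]
wrist_force: [-0.4, 0.8, 0.4]
opening: 0.71
grip_force: 0.0
```

>>> {"fn": "send_rows", "kwargs": {
  "commands": [
    [0, 0, 0, 1],
    [0, 0, 0, 1],
    [0, 0, 0, 1],
    [0, 0, 0, 1],
    [0, 0, 0, 1]
  ]
}}

```text
time_s: 1.03
eef_pos: [268.9, 564.1, 222.4]
ee_rot: [1.928, 2.48, -0.0]
wrist_force: [0.4, -0.2, -1.4]
opening: 0.623
grip_force: 0.0
```

>>> {"fn": "send_rows", "kwargs": {
  "commands": [
    [0, 0, 0, 1],
    [0, 0, 0, 1],
    [0, 0, 0, 0.9],
    [-0.8, 0.4, 0, 0],
    [-0.9, 0.5, 0, 0]
  ]
}}

```text
time_s: 1.45
eef_pos: [294.1, 513.9, 221.8]
ee_rot: [-2.217, -2.225, 0.002]
wrist_force: [0.9, -0.6, 0.2]
opening: 0.622
grip_force: 0.0
```

>>> {"fn": "send_rows", "kwargs": {
  "commands": [
    [-0.9, 0.5, 0, 0],
    [-0.9, 0.5, 0, 0],
    [-0.9, 0.5, 0, 0],
    [-0.9, 0.4, 0, 0],
    [-0.9, 0.4, 0, 0]
  ]
}}

```text
time_s: 1.87
eef_pos: [365.4, 376.7, 222.5]
ee_rot: [-2.221, -2.221, -0.0]
wrist_force: [0.4, 0.3, -0.5]
opening: 0.623
grip_force: 0.0
```

>>> {"fn": "send_rows", "kwargs": {
  "commands": [
    [-0.9, 0.4, 0, 0],
    [-0.9, 0.4, 0, 0],
    [-0.9, 0.4, 0, 0],
    [-0.9, 0.4, 0, 0],
    [-0.9, 0.4, 0, 0]
  ]
}}

```text
time_s: 2.28
eef_pos: [425.3, 241.8, 222.5]
ee_rot: [-2.221, -2.222, -0.0]
wrist_force: [-0.3, 0.6, -0.3]
opening: 0.621
grip_force: 0.0
```

```bash
cat >> h.py <<'E'
def wray(r,uv,z):
    K=r["K"]; M=R.from_rotvec(r["rvec"]).as_matrix(); C=-M.T@r["tvec"]
    a=np.array([uv[0]-K[0,2],uv[1]-K[1,2]]); n=np.hypot(*a)+1e-9; t=n/K[0,0]
    d=M.T@np.array([*(a/n*np.sin(t)),np.cos(t)]); return C+d*(z-C[2])/d[2]
def wproj(r,p):
    K=r["K"]; q=R.from_rotvec(r["rvec"]).as_matrix()@np.array(p,float)+r["tvec"]
    n=np.hypot(*q[:2])+1e-9; t=np.arctan2(n,q[2]); return K[:2,2]+K[0,0]*t*q[:2]/n
E
python3 - <<'E'
from h import *
W=vision.read_camera("wrist"); np.save("pics/w.npy",W["color"])
print(W["K"][0],W["rvec"],W["tvec"])
M=R.from_rotvec(W["rvec"]).as_matrix(); print(-M.T@W["tvec"])
for c,p in {"rb":(426,200,35),"gb":(428,333,35),"ab":(537,40,35),"bb":(535,273,35),"rs":(541,152,5),"bs":(437,86,5),"gs":(437,-38,5),"as":(537,396,5)}.items(): print(c,wproj(W,p).round())
cv2.imwrite("pics/w0.png",cv2.resize(W["color"][:,:,::-1],(800,600)))
E
```

```text
[297.31863964   0.         255.14799411] [-2.88703307e+00 -4.38530659e-04  2.12781321e-03] [-424.19419539  204.22918979  451.60151642]
[424.73245702 311.41750223 384.98790403]
rb [257. 207.]
gb [258.  97.]
ab [331. 309.]
bb [346. 149.]
rs [338. 232.]
bs [264. 274.]
gs [263. 336.]
as [342.  54.]
```

View pics/w0.png

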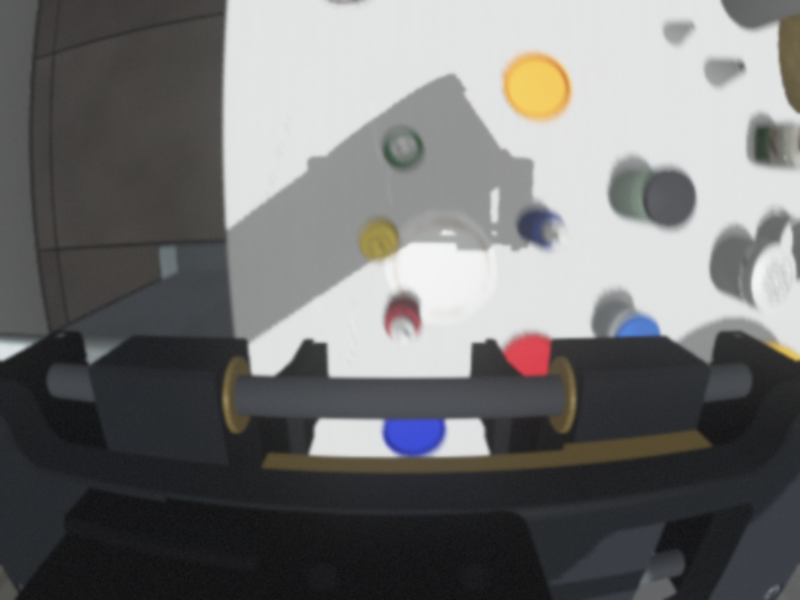

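Wrist view: red cap (403,328), green cap (402,147), blue cap (556,233), amber saucer (537,86), blue saucer (413,430).

```bash
python3 - <<'E'
from h import *
W=vision.read_camera("wrist")
f=.64
for n,uv,z in(("rcap",(403,330),62),("gcap",(402,147),68),("bcap",(556,233),68),("asauc",(537,86),7),("bsauc",(413,430),7)): print(n,wray(W,np.array(uv)*f,z).round(1))
for c,uv in (("amber",(537,86)),):
    m,x,y=blob(W["color"],c,np.array(uv)*f,30); print(c,wray(W,((x.min()+x.max())/2,(y.min()+y.max())/2),7).round(1))
for c,p in(("red",(403,318)),("green",(403,147)),("blue",(540,227))):
    m,x,y=blob(W["color"],c,np.array(p)*f,16,70); print(c,len(x),x.min(),x.max(),y.min(),y.max(),wray(W,(x.mean(),y.mean()),35).round(1))
E
```

```text
rcap [430.2 196.9  62. ]
gcap [430.2 327.6  68. ]
bcap [539.5 269.8  68. ]
asauc [542.5 387.    7. ]
bsauc [439.6  78.9   7. ]
amber [537.1 397.6   7. ]
red 195 243 265 187 205 [426.1 209.5  35. ]
green 69 243 264 84 98 [426.8 330.8  35. ]
blue 188 331 352 129 149 [529.6 278.4  35. ]
```

>>> {"fn": "send_rows", "kwargs": {
  "commands": [
    [0, 0, 1, 0],
    [0, 0, 1, 0],
    [0, 0, 0, 0]
  ]
}}

```text
time_s: 2.63
eef_pos: [422.3, 241.9, 157.8]
ee_rot: [-2.22, -2.222, 0.011]
wrist_force: [-2.0, -0.3, -0.5]
opening: 0.618
grip_force: 0.0
```

```bash
python3 - <<'E'
from h import *
s=arm.sense(); print(s["joint_positions"].round(2), s["eef_pos"].round(1)); print(R.from_rotvec(s["ee_rot"]).as_matrix().round(3))
E
```

```text
[-0.91  0.08  0.31  1.91 -0.02  1.17 -0.59] [422.3 241.9 157.8]
[[-0.001  1.    -0.006]
 [ 1.     0.001 -0.005]
 [-0.005 -0.006 -1.   ]]
```

>>> {"fn": "send_rows", "kwargs": {
  "commands": [
    [-0.6, 0.1, 0.5, 0],
    [-0.8, 0.1, 0.5, 0],
    [0, 0, 0, 0]
  ]
}}

```text
time_s: 2.88
eef_pos: [430.7, 197.1, 131.3]
ee_rot: [2.225, 2.218, -0.006]
wrist_force: [-0.5, -1.0, 0.4]
opening: 0.622
grip_force: 0.0
```

>>> {"fn": "send_rows", "kwargs": {
  "commands": [
    [0.1, -0.1, 0.8, 0],
    [0, 0, 0.8, 0],
    [0, 0, 0.8, 0],
    [0, 0, 0.8, 0],
    [0, 0, 0.7, 0]
  ]
}}

```text
time_s: 3.3
eef_pos: [428.2, 205.2, 15.5]
ee_rot: [-2.22, -2.222, -0.001]
wrist_force: [-0.2, -0.2, 0.3]
opening: 0.619
grip_force: 0.0
```

>>> {"fn": "send_rows", "kwargs": {
  "commands": [
    [0, 0, 0, 0],
    [0, 0, 0, 0],
    [0, 0, 0, 0],
    [0, 0, 0, 0],
    [0, 0, 0, 0]
  ],
  "hand": 20
}}

```text
time_s: 3.72
eef_pos: [428.9, 205.0, 17.0]
ee_rot: [2.221, 2.222, 0.004]
wrist_force: [-0.7, 0.1, 6.1]
opening: 0.34
grip_force: 12.0
```

>>> {"fn": "send_rows", "kwargs": {
  "commands": [
    [0, 0, 0, 0],
    [0, 0, 0, 0],
    [0, 0, 0, 0],
    [0, 0, 0, 0],
    [0, 0, 0, 0]
  ]
}}

```text
time_s: 4.13
eef_pos: [428.9, 205.0, 17.0]
ee_rot: [-2.221, -2.222, -0.004]
wrist_force: [-2.2, 0.2, 8.1]
opening: 0.336
grip_force: 12.0
```

>>> {"fn": "send_rows", "kwargs": {
  "commands": [
    [0, 0, -0.4, 0],
    [0, 0, -0.8, 0],
    [0, 0, -0.9, 0],
    [0, 0, -0.8, 0],
    [0, 0, 0, 0]
  ]
}}

```text
time_s: 4.55
eef_pos: [430.5, 205.6, 107.5]
ee_rot: [2.221, 2.221, 0.012]
wrist_force: [1.2, 0.4, -0.0]
opening: 0.337
grip_force: 12.0
```

```bash
python3 - <<'E'
from h import *
s=arm.sense(); print(s["opening"],s["grip_force"],s["eef_pos"])
W=vision.read_camera("wrist"); T=vision.read_camera("top"); S=vision.read_camera("scene")
p=s["eef_pos"]
print("tcp px",wproj(W,p), wproj(W,p+[0,0,40]),"scene",proj(S,p))
a=cv2.resize(W["color"][130:330,150:400],(400,320)); u=proj(S,p).astype(int)
b=cv2.resize(S["color"][max(u[1]-60,0):u[1]+60,u[0]-75:u[0]+75],(400,320))
cv2.imwrite("pics/w1.png",np.hstack([a,b])[:,:,::-1])
E
```

```text
0.33693572735520044 12.000067469780333 [430.4750272  205.63203432 107.53341351]
tcp px [256.46629859 235.49597653] [257.1998443  268.49545584] scene [198.72885782 170.99165192]
```

View pics/w1.png

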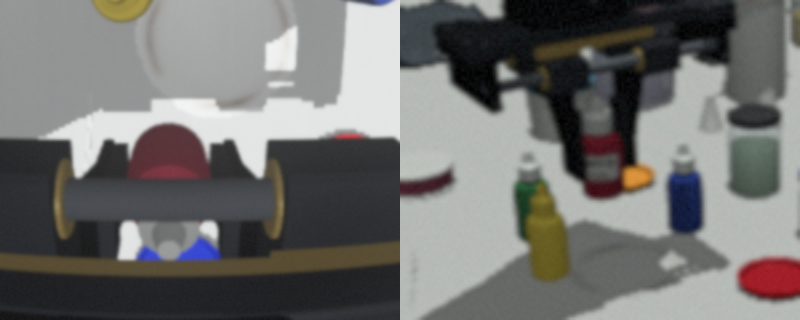

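Left: red body (168,165), cap tip (168,247), held. Right: bottle upright between the fingers at (603,150).

```bash
python3 - <<'E'
from h import *
W=vision.read_camera("wrist"); p=arm.sense()["eef_pos"]
print(p, wray(W,(255,284),p[2]-17+68))
# far (toward +y) edge of body shoulder z=base+47 / top arc of body in crop y=123
print(wray(W,(150+168*.625,130+123*.625),p[2]-17))
E
```

```text
[427.54408398 204.06292359 101.97806746] [427.11072888 202.40424133 152.97806746]
[426.99952701 216.52873299  84.97806746]
```

>>> {"fn": "send_rows", "kwargs": {
  "commands": [
    [-0.3, 0.7, 0, 0],
    [-0.4, 0.8, 0, 0],
    [-0.3, 0.8, 0, 0],
    [-0.4, 0.8, 0, 0],
    [-0.27, 0.69, 0, 0]
  ]
}}

```text
time_s: 5.17
eef_pos: [542.5, 152.6, 101.2]
ee_rot: [-2.222, -2.221, 0.003]
wrist_force: [-0.6, 0.0, 0.4]
opening: 0.34
grip_force: 12.0
```

>>> {"fn": "send_rows", "kwargs": {
  "commands": [
    [0, 0, 0, 0],
    [0, 0, 0, 0],
    [0, 0, 0, 0]
  ]
}}

```text
time_s: 5.42
eef_pos: [540.7, 154.3, 101.4]
ee_rot: [-2.22, -2.221, 0.003]
wrist_force: [-0.4, 0.8, -0.4]
opening: 0.34
grip_force: 12.0
```

```bash
python3 - <<'E'
from h import *
s=arm.sense();print(s["eef_pos"],s["joint_positions"].round(2))
S=vision.read_camera("scene");T=vision.read_camera("top");W=vision.read_camera("wrist")
a=cv2.resize(S["color"][150:270,190:340],(400,320));b=cv2.resize(W["color"][130:330,150:400],(400,320))
cv2.imwrite("pics/p1.png",np.hstack([a,b])[:,:,::-1])
E
```

```text
[540.69137861 154.25454039 101.37141886] [-0.71  0.31  0.42  1.79 -0.14  1.07 -0.25]
```

View pics/p1.png

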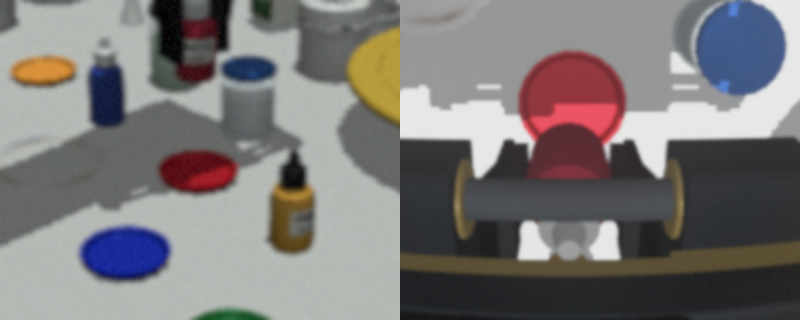

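Right: red saucer's far rim at (572,52), sides 519–626; blue jar (740,47) is clear of the gripper.

```bash
python3 - <<'E'
from h import *
W=vision.read_camera("wrist"); p=arm.sense()["eef_pos"]
print(p)
print(wray(W,(257.8,162.5),8), wray(W,(150+119*.625,130+102*.625),8), wray(W,(150+226*.625,130+102*.625),8))
E
```

```text
[541.00130825 154.86365019 102.42985845]
[542.08229346 183.19857344   8.        ] [512.17692728 154.87601459   8.        ] [572.24101077 154.98788428   8.        ]
```

>>> {"fn": "send_rows", "kwargs": {
  "commands": [
    [0, 0, 0.6, 0],
    [0, 0, 0.6, 0],
    [0, 0, 0.6, 0],
    [0, 0, 0.5, 0],
    [0, 0, 0, 0]
  ]
}}

```text
time_s: 6.03
eef_pos: [539.5, 154.1, 30.9]
ee_rot: [-2.219, -2.222, 0.006]
wrist_force: [-0.4, 0.3, -0.8]
opening: 0.341
grip_force: 12.0
```

>>> {"fn": "send_rows", "kwargs": {
  "commands": [
    [0, 0, 0, 0],
    [0, 0, 0, 0]
  ]
}}

```text
time_s: 6.2
eef_pos: [542.1, 154.5, 34.6]
ee_rot: [2.221, 2.222, 0.002]
wrist_force: [0.3, 0.2, 0.4]
opening: 0.342
grip_force: 12.0
```

>>> {"fn": "send_rows", "kwargs": {
  "commands": [
    [0, 0, 0.15, 0],
    [0, 0, 0.15, 0],
    [0, 0, 0.15, 0],
    [0, 0, 0, 0],
    [0, 0, 0, 0]
  ]
}}

```text
time_s: 6.62
eef_pos: [541.7, 154.2, 19.9]
ee_rot: [-2.221, -2.222, 0.0]
wrist_force: [-0.6, -0.3, -0.6]
opening: 0.343
grip_force: 12.0
```

>>> {"fn": "send_rows", "kwargs": {
  "commands": [
    [0, 0, 0.05, 0],
    [0, 0, 0, 0],
    [0, 0, 0, 0]
  ]
}}

```text
time_s: 6.87
eef_pos: [541.8, 154.2, 19.1]
ee_rot: [-2.221, -2.221, -0.0]
wrist_force: [-3.6, 0.0, 7.8]
opening: 0.336
grip_force: 12.0
```

>>> {"fn": "send_rows", "kwargs": {
  "commands": [
    [0, 0, 0.05, 0],
    [0, 0, 0, 0],
    [0, 0, 0, 0]
  ]
}}

```text
time_s: 7.12
eef_pos: [541.8, 154.4, 18.0]
ee_rot: [-2.221, -2.221, -0.001]
wrist_force: [-4.2, -0.3, 11.9]
opening: 0.341
grip_force: 12.0
```

Contact. Release and rise.

>>> {"fn": "send_rows", "kwargs": {
  "commands": [
    [0, 0, 0, 0],
    [0, 0, 0, 0],
    [0, 0, 0, 0],
    [0, 0, 0, 0],
    [0, 0, 0, 0]
  ],
  "hand": 54
}}

```text
time_s: 7.53
eef_pos: [541.6, 154.2, 16.9]
ee_rot: [-2.221, -2.222, 0.0]
wrist_force: [-0.6, -0.0, -0.7]
opening: 0.591
grip_force: 0.0
```

>>> {"fn": "send_rows", "kwargs": {
  "commands": [
    [0, 0, -0.4, 0],
    [0, 0, -0.8, 0],
    [0, 0, -0.9, 0],
    [0, 0, -0.9, 0],
    [0, 0, 0, 0]
  ]
}}

```text
time_s: 7.95
eef_pos: [544.7, 154.9, 113.1]
ee_rot: [2.22, 2.219, 0.012]
wrist_force: [1.2, 0.6, -0.1]
opening: 0.624
grip_force: 0.0
```

>>> {"fn": "send_rows", "kwargs": {
  "commands": [
    [0, 0, -0.5, 0],
    [0, 0, 0, 0],
    [0, 0, 0, 0]
  ]
}}

```text
time_s: 8.2
eef_pos: [542.1, 154.3, 122.7]
ee_rot: [2.221, 2.221, 0.003]
wrist_force: [0.2, -0.0, -0.7]
opening: 0.623
grip_force: 0.0
```

>>> {"fn": "send_rows", "kwargs": {
  "commands": [
    [0.8, -0.5, 0, 0],
    [0.9, -0.6, 0, 0],
    [0.9, -0.6, 0, 0],
    [0.9, -0.6, 0, 0],
    [0.9, -0.6, 0, 0]
  ]
}}

```text
time_s: 8.62
eef_pos: [453.3, 287.0, 121.2]
ee_rot: [-2.221, -2.221, 0.002]
wrist_force: [0.8, 0.8, -0.1]
opening: 0.619
grip_force: 0.0
```

>>> {"fn": "send_rows", "kwargs": {
  "commands": [
    [0.9, -0.6, 0, 0],
    [0.62, -0.32, 0, 0],
    [0, 0, 0, 0],
    [0, 0, 0, 0],
    [0, 0, 0, 0]
  ]
}}

```text
time_s: 9.03
eef_pos: [427.4, 330.6, 121.4]
ee_rot: [2.222, 2.22, -0.002]
wrist_force: [0.2, -0.0, -0.7]
opening: 0.624
grip_force: 0.0
```

```bash
python3 - <<'E'
from h import *
s=arm.sense();print(s["eef_pos"],s["joint_positions"].round(2))
T=vision.read_camera("top");S=vision.read_camera("scene");W=vision.read_camera("wrist");p=s["eef_pos"]
print(wproj(W,[427.5,332,72]),wproj(W,[427.5,347,53]))
u=proj(S,(541,153,20)).astype(int);print(u)
a=cv2.resize(S["color"][u[1]-60:u[1]+60,u[0]-75:u[0]+75],(400,320));b=cv2.resize(W["color"][130:330,150:400],(400,320))
cv2.imwrite("pics/p2.png",np.hstack([a,b])[:,:,::-1])
E
```

```text
[427.41529373 330.63899669 121.3976575 ] [-1.01  0.23  0.3   1.83 -0.07  1.1  -0.68]
[255.85118425 207.17299115] [255.80574116 181.94954755]
[263 207]
```

View pics/p2.png

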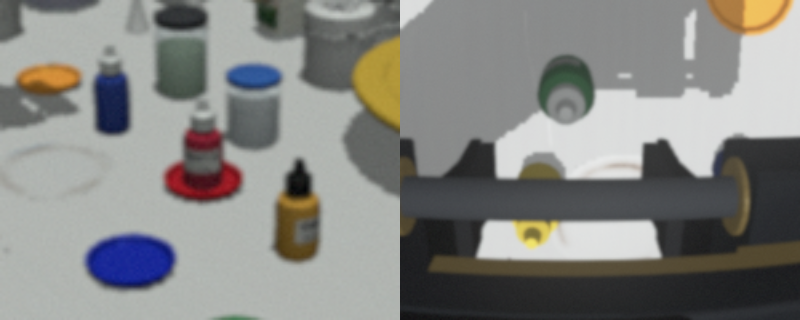

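Red stands in its saucer at (203,165). Green cap tip is at (566,108) in the right crop, the decoy at (535,235).

```bash
python3 - <<'E'
from h import *
W=vision.read_camera("wrist")
print(arm.sense()["eef_pos"],wray(W,(150+166*.625,130+108*.625),75),wray(W,(150+166*.625,130+108*.625),70))
print(wray(W,(150+166*.625,130+57*.625),0))
m,x,y=blob(W["color"],"green",(253.7,187),25,60); print(wray(W,(x.mean(),y.min()),0),wray(W,(x.min(),y.mean()),45)[0],wray(W,(x.max(),y.mean()),45)[0])
E
```

```text
[427.73984608 330.671997   121.91505551] [425.96204502 340.51129743  75.        ] [425.92720552 339.08497906  70.        ]
[425.54163066 351.20754588   0.        ]
[425.35744697 345.90008664   0.        ] 412.79608237148074 438.38182676326403
```

>>> {"fn": "send_rows", "kwargs": {
  "commands": [
    [0.23, -0.05, 0.5, 0],
    [0, 0, 0.8, 0],
    [0, 0, 0.8, 0],
    [0, 0, 0.8, 0],
    [0, 0, 0.6, 0]
  ]
}}

```text
time_s: 9.65
eef_pos: [425.5, 337.5, 15.2]
ee_rot: [2.222, 2.22, -0.002]
wrist_force: [0.1, -0.6, -0.0]
opening: 0.62
grip_force: 0.0
```

>>> {"fn": "send_rows", "kwargs": {
  "commands": [
    [0, 0, 0, 0],
    [0, 0, 0, 0],
    [0, 0, 0, 0]
  ]
}}

```text
time_s: 9.9
eef_pos: [426.4, 338.9, 18.3]
ee_rot: [2.222, 2.221, 0.002]
wrist_force: [0.3, 0.4, 0.7]
opening: 0.625
grip_force: 0.0
```

>>> {"fn": "send_rows", "kwargs": {
  "commands": [
    [0, 0, 0, 0],
    [0, 0, 0, 0],
    [0, 0, 0, 0],
    [0, 0, 0, 0],
    [0, 0, 0, 0]
  ],
  "hand": 20
}}

```text
time_s: 10.32
eef_pos: [425.7, 338.8, 17.4]
ee_rot: [-2.221, -2.222, -0.001]
wrist_force: [0.7, 0.2, 1.6]
opening: 0.345
grip_force: 12.0
```

>>> {"fn": "send_rows", "kwargs": {
  "commands": [
    [0, 0, 0, 0],
    [0, 0, 0, 0]
  ]
}}

```text
time_s: 10.48
eef_pos: [425.8, 338.9, 17.4]
ee_rot: [-2.221, -2.222, -0.001]
wrist_force: [-1.3, -0.3, 4.4]
opening: 0.339
grip_force: 12.0
```

>>> {"fn": "send_rows", "kwargs": {
  "commands": [
    [0, 0, -0.4, 0],
    [0, 0, -0.8, 0],
    [0, 0, -0.9, 0],
    [0, 0, -0.9, 0],
    [0, 0, -0.7, 0]
  ]
}}

```text
time_s: 10.9
eef_pos: [425.9, 338.7, 130.9]
ee_rot: [2.222, 2.221, 0.002]
wrist_force: [0.2, 0.8, 0.2]
opening: 0.343
grip_force: 12.0
```

>>> {"fn": "send_rows", "kwargs": {
  "commands": [
    [-0.6, 0, 0, 0],
    [-0.9, 0, 0, 0],
    [-0.9, 0, 0, 0],
    [-0.9, 0, 0, 0],
    [-0.9, 0, 0, 0]
  ]
}}

```text
time_s: 11.32
eef_pos: [425.4, 211.3, 128.7]
ee_rot: [-2.221, -2.222, -0.0]
wrist_force: [1.0, 0.9, -0.5]
opening: 0.339
grip_force: 12.0
```

>>> {"fn": "send_rows", "kwargs": {
  "commands": [
    [-0.9, 0, 0, 0],
    [-0.9, 0, 0, 0],
    [-0.9, 0.1, 0, 0],
    [-0.9, 0.1, 0, 0],
    [-0.9, 0.1, 0, 0]
  ]
}}

```text
time_s: 11.73
eef_pos: [434.5, 76.3, 128.7]
ee_rot: [-2.221, -2.221, -0.001]
wrist_force: [0.5, 0.5, -1.5]
opening: 0.341
grip_force: 12.0
```

>>> {"fn": "send_rows", "kwargs": {
  "commands": [
    [-0.9, 0, 0, 0],
    [-0.8, 0, 0, 0],
    [-0.8, 0, 0, 0],
    [0, 0, 0, 0],
    [0, 0, 0, 0]
  ]
}}

```text
time_s: 12.15
eef_pos: [434.6, 1.6, 128.6]
ee_rot: [-2.224, -2.218, -0.001]
wrist_force: [-0.1, 0.8, 0.3]
opening: 0.342
grip_force: 12.0
```

```bash
python3 - <<'E'
from h import *
s=arm.sense();print(s["eef_pos"],s["joint_positions"].round(2),s["opening"])
S=vision.read_camera("scene");W=vision.read_camera("wrist");p=s["eef_pos"]
u=proj(S,p).astype(int)
a=cv2.resize(S["color"][u[1]-60:u[1]+60,u[0]-75:u[0]+75],(400,320));b=cv2.resize(W["color"][130:330,150:400],(400,320))
cv2.imwrite("pics/p3.png",np.hstack([a,b])[:,:,::-1])
E
```

```text
[434.59927567   1.64813133 128.59021017] [-0.69 -0.04  0.58  2.08  0.02  1.09 -0.12] 0.34187251632344584
```

View pics/p3.png

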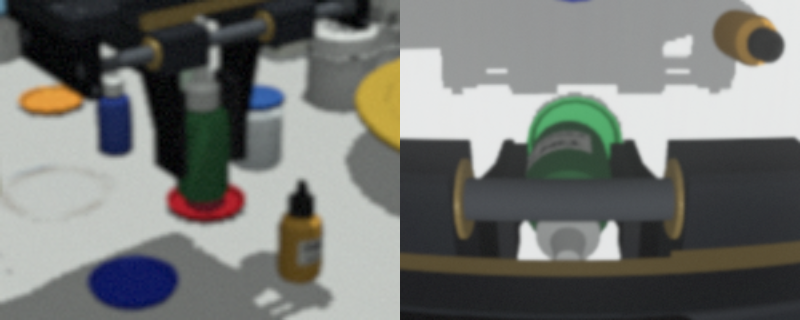

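Right crop: green saucer's far rim (574,95), sides 527–621; cap tip (570,242); amber cap (766,45). Green bottle held upright.

```bash
python3 - <<'E'
from h import *
W=vision.read_camera("wrist"); p=arm.sense()["eef_pos"]
c=lambda x,y:(150+x*.625,130+y*.625)
print(p,"tip",wray(W,c(170,242),p[2]-17+74))
print("far",wray(W,c(174,95),8), wray(W,c(127,130),8), wray(W,c(221,130),8))
print("amber cap",wray(W,c(366,45),68))
S=vision.read_camera("scene");h=cv2.cvtColor(S["color"],cv2.COLOR_RGB2HSV)
m,x,y=blob(S["color"],"green",(277,278),34);print("scene sauc",len(x),ray(S,((x.min()+x.max())/2,(y.min()+y.max())/2),6),x.min(),x.max(),y.min(),y.max())
E
```

```text
[434.65307696   3.55889333 128.2650283 ] tip [434.39295013   6.92513516 185.2650283 ]
far [437.25578619   0.82016863   8.        ] [407.82877825 -21.88605076   8.        ] [466.9202713 -21.8654005   8.       ]
amber cap [532.78112217  42.09376939  68.        ]
scene sauc 722 [437.59202901 -33.19050879   6.        ] 259 295 266 290
```

>>> {"fn": "send_rows", "kwargs": {
  "commands": [
    [-0.4, 0.05, 0, 0],
    [-0.4, 0.04, 0, 0],
    [-0.42, 0, 0, 0],
    [0, 0, 0, 0],
    [0, 0, 0, 0]
  ]
}}

```text
time_s: 12.77
eef_pos: [437.4, -33.4, 128.0]
ee_rot: [-2.221, -2.222, -0.0]
wrist_force: [-0.6, 0.0, 0.4]
opening: 0.339
grip_force: 12.0
```

>>> {"fn": "send_rows", "kwargs": {
  "commands": [
    [0, 0, 0.6, 0],
    [0, 0, 0.6, 0],
    [0, 0, 0.6, 0],
    [0, 0, 0.6, 0],
    [0, 0, 0.5, 0]
  ]
}}

```text
time_s: 13.18
eef_pos: [437.1, -32.5, 39.8]
ee_rot: [-2.219, -2.223, 0.001]
wrist_force: [0.5, 0.3, 0.8]
opening: 0.343
grip_force: 12.0
```

>>> {"fn": "send_rows", "kwargs": {
  "commands": [
    [0, 0, 0, 0],
    [0, 0, 0, 0],
    [0, 0, 0, 0]
  ]
}}

```text
time_s: 13.43
eef_pos: [437.9, -33.3, 41.8]
ee_rot: [2.22, 2.222, 0.001]
wrist_force: [-0.2, -0.7, 0.2]
opening: 0.34
grip_force: 12.0
```

>>> {"fn": "send_rows", "kwargs": {
  "commands": [
    [0, 0, 0.3, 0],
    [0, 0, 0.2, 0],
    [0, 0, 0.15, 0],
    [0, 0, 0, 0],
    [0, 0, 0, 0]
  ]
}}

```text
time_s: 13.85
eef_pos: [437.1, -34.0, 21.3]
ee_rot: [-2.221, -2.221, 0.001]
wrist_force: [0.1, -0.2, -0.8]
opening: 0.341
grip_force: 12.0
```

>>> {"fn": "send_rows", "kwargs": {
  "commands": [
    [0, 0, 0.05, 0],
    [0, 0, 0, 0],
    [0, 0, 0, 0]
  ]
}}

```text
time_s: 14.1
eef_pos: [437.7, -34.0, 20.3]
ee_rot: [2.221, 2.221, 0.001]
wrist_force: [0.0, -0.8, 0.9]
opening: 0.344
grip_force: 12.0
```

>>> {"fn": "send_rows", "kwargs": {
  "commands": [
    [0, 0, 0.04, 0],
    [0, 0, 0, 0],
    [0, 0, 0, 0]
  ]
}}

```text
time_s: 14.35
eef_pos: [437.8, -34.0, 19.4]
ee_rot: [2.221, 2.222, 0.001]
wrist_force: [-3.2, 0.2, 10.9]
opening: 0.34
grip_force: 12.0
```

>>> {"fn": "send_rows", "kwargs": {
  "commands": [
    [0, 0, 0, 0],
    [0, 0, 0, 0],
    [0, 0, 0, 0],
    [0, 0, 0, 0],
    [0, 0, 0, 0]
  ],
  "hand": 54
}}

```text
time_s: 14.77
eef_pos: [437.3, -33.9, 18.7]
ee_rot: [-2.221, -2.222, 0.0]
wrist_force: [-0.7, -0.3, -0.3]
opening: 0.595
grip_force: 0.0
```

>>> {"fn": "send_rows", "kwargs": {
  "commands": [
    [0, 0, -0.4, 0],
    [0, 0, -0.8, 0],
    [0, 0, -0.9, 0],
    [0, 0, -0.9, 0],
    [0, 0, -0.5, 0]
  ]
}}

```text
time_s: 15.18
eef_pos: [438.3, -34.1, 126.4]
ee_rot: [2.221, 2.22, 0.004]
wrist_force: [0.0, 1.5, 0.2]
opening: 0.617
grip_force: 0.0
```

>>> {"fn": "send_rows", "kwargs": {
  "commands": [
    [0, 0, 0, 0],
    [0.3, 0.5, 0, 0],
    [0.4, 0.7, 0, 0],
    [0.5, 0.7, 0, 0],
    [0.5, 0.7, 0, 0]
  ]
}}

```text
time_s: 15.6
eef_pos: [515.9, 17.7, 122.8]
ee_rot: [-2.221, -2.221, 0.001]
wrist_force: [0.4, 0.1, 0.2]
opening: 0.618
grip_force: 0.0
```

>>> {"fn": "send_rows", "kwargs": {
  "commands": [
    [0.4, 0.7, 0, 0],
    [0, 0, 0, 0],
    [0, 0, 0, 0],
    [0, 0, 0, 0]
  ]
}}

```text
time_s: 15.93
eef_pos: [535.5, 28.3, 122.8]
ee_rot: [-2.221, -2.221, 0.003]
wrist_force: [-0.2, 0.3, 0.0]
opening: 0.619
grip_force: 0.0
```

```bash
python3 - <<'E'
from h import *
s=arm.sense();print(s["eef_pos"],s["joint_positions"].round(2))
S=vision.read_camera("scene");W=vision.read_camera("wrist")
u=proj(S,(437,-32,20)).astype(int)
a=cv2.resize(S["color"][u[1]-60:u[1]+60,u[0]-75:u[0]+75],(400,320));b=cv2.resize(W["color"][130:330,150:400],(400,320))
cv2.imwrite("pics/p4.png",np.hstack([a,b])[:,:,::-1])
E
```

```text
[535.49582838  28.34600987 122.83493415] [-0.68  0.24  0.61  1.85 -0.15  1.1  -0.01]
```

View pics/p4.png

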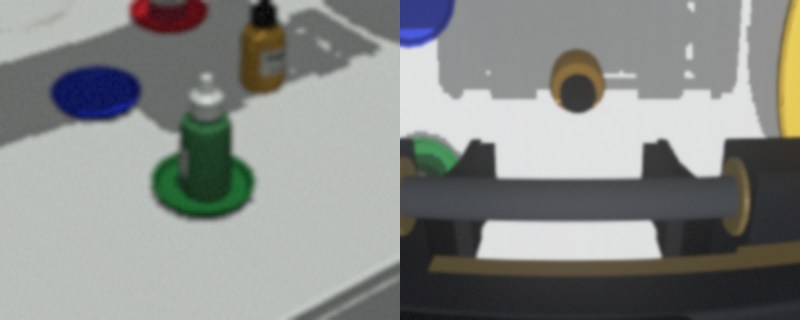

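Green stands in its saucer at (205,150). Amber body's far edge is at (577,52), cap (577,93). The cake stand's rim at (785,60) must be checked against the gripper body.

```bash
python3 - <<'E'
from h import *
W=vision.read_camera("wrist");T=vision.read_camera("top");S=vision.read_camera("scene"); p=arm.sense()["eef_pos"]
c=lambda x,y:(150+x*.625,130+y*.625)
print(p,"tip",wray(W,c(177,95),68),"basefar",wray(W,c(177,50),0),[wray(W,c(k,75),30)[0].round(1) for k in(151,204)])
# cake stand: triangulate left/right extremes between scene & top: centre
f=.64
for z in (60,80,100,120):
    a=ray(T,np.array((466,145))*f,z); b=ray(S,np.array((602,287))*f,z); e=ray(T,np.array((466,226))*f,z);print(z,a.round(),b.round(),"near edge",e.round())
E
```

```text
[535.94070925  28.70959612 123.91527425] tip [538.78299979  42.27588512  68.        ] basefar [539.82123911  53.12124474   0.        ] [np.float64(525.1), np.float64(554.2)]
60 [772.  54.  60.] [754.  34.  60.] near edge [644.  52.  60.]
80 [766.  57.  80.] [717.   5.  80.] near edge [640.  55.  80.]
100 [759.  60. 100.] [680. -24. 100.] near edge [637.  58. 100.]
120 [752.  63. 120.] [643. -52. 120.] near edge [633.  61. 120.]
```

>>> {"fn": "send_rows", "kwargs": {
  "commands": [
    [0.2, 0.06, 0, 0],
    [0.18, 0.06, 0.4, 0],
    [0, 0, 0.8, 0],
    [0, 0, 0.8, 0],
    [0, 0, 0.8, 0]
  ]
}}

```text
time_s: 16.6
eef_pos: [539.9, 41.4, 38.2]
ee_rot: [-2.22, -2.223, -0.001]
wrist_force: [1.2, -0.7, 0.2]
opening: 0.622
grip_force: 0.0
```

>>> {"fn": "send_rows", "kwargs": {
  "commands": [
    [0, 0, 0.7, 0],
    [0, 0, 0, 0],
    [0, 0, 0, 0],
    [0, 0, 0, 0]
  ]
}}

```text
time_s: 16.93
eef_pos: [540.6, 40.7, 19.6]
ee_rot: [2.221, 2.221, 0.001]
wrist_force: [0.3, -0.6, 0.5]
opening: 0.623
grip_force: 0.0
```

>>> {"fn": "send_rows", "kwargs": {
  "commands": [
    [0, 0, 0, 0],
    [0, 0, 0, 0],
    [0, 0, 0, 0],
    [0, 0, 0, 0],
    [0, 0, 0, 0]
  ],
  "hand": 20
}}

```text
time_s: 17.35
eef_pos: [540.2, 40.6, 19.2]
ee_rot: [2.221, 2.222, 0.001]
wrist_force: [0.3, 0.5, 3.4]
opening: 0.341
grip_force: 12.0
```

>>> {"fn": "send_rows", "kwargs": {
  "commands": [
    [0, 0, 0, 0],
    [0, 0, 0, 0]
  ]
}}

```text
time_s: 17.52
eef_pos: [540.2, 40.6, 19.2]
ee_rot: [2.221, 2.222, 0.001]
wrist_force: [-1.4, 0.5, 4.0]
opening: 0.337
grip_force: 12.0
```

>>> {"fn": "send_rows", "kwargs": {
  "commands": [
    [0, 0, -0.5, 0],
    [0, 0, -0.8, 0],
    [0, 0, -0.9, 0],
    [0, 0, -0.9, 0],
    [0, 0, -0.8, 0]
  ]
}}

```text
time_s: 17.93
eef_pos: [539.9, 40.3, 137.3]
ee_rot: [2.221, 2.221, 0.0]
wrist_force: [0.6, -0.2, 0.4]
opening: 0.335
grip_force: 12.0
```

>>> {"fn": "send_rows", "kwargs": {
  "commands": [
    [0.5, 0, 0, 0],
    [0.9, 0, 0, 0],
    [0.9, 0, 0, 0],
    [0.9, 0, 0, 0],
    [0.9, 0, 0, 0]
  ]
}}

```text
time_s: 18.35
eef_pos: [539.6, 164.7, 135.8]
ee_rot: [-2.221, -2.221, -0.0]
wrist_force: [0.7, -0.2, -0.9]
opening: 0.341
grip_force: 12.0
```

>>> {"fn": "send_rows", "kwargs": {
  "commands": [
    [0.9, 0, 0, 0],
    [0.9, 0, 0, 0],
    [0.9, 0, 0, 0],
    [0.9, 0, 0, 0],
    [0.9, 0, 0, 0]
  ]
}}

```text
time_s: 18.77
eef_pos: [539.5, 299.7, 135.5]
ee_rot: [-2.221, -2.222, 0.001]
wrist_force: [0.1, -1.0, -0.1]
opening: 0.34
grip_force: 12.0
```

>>> {"fn": "send_rows", "kwargs": {
  "commands": [
    [0.9, 0, 0, 0],
    [0.8, 0, 0, 0],
    [0.6, 0, 0, 0],
    [0, 0, 0, 0],
    [0, 0, 0, 0]
  ]
}}

```text
time_s: 19.18
eef_pos: [539.3, 368.3, 135.1]
ee_rot: [2.219, 2.224, -0.002]
wrist_force: [0.3, -0.4, -0.4]
opening: 0.338
grip_force: 12.0
```

>>> {"fn": "send_rows", "kwargs": {
  "commands": [
    [0, 0, 0, 0],
    [0, 0, 0, 0]
  ]
}}

```text
time_s: 19.35
eef_pos: [540.3, 366.1, 135.9]
ee_rot: [2.223, 2.22, -0.0]
wrist_force: [0.2, 0.1, -0.9]
opening: 0.339
grip_force: 12.0
```

```bash
python3 - <<'E'
from h import *
s=arm.sense();print(s["eef_pos"],s["joint_positions"].round(2),s["opening"])
S=vision.read_camera("scene");W=vision.read_camera("wrist")
u=proj(S,s["eef_pos"]).astype(int)
a=cv2.resize(S["color"][u[1]-60:u[1]+60,u[0]-75:u[0]+75],(400,320));b=cv2.resize(W["color"][130:330,150:400],(400,320))
cv2.imwrite("pics/p5.png",np.hstack([a,b])[:,:,::-1])
E
```

```text
[540.30693798 366.06895483 135.85960869] [-1.01  0.47  0.46  1.51 -0.22  1.21 -0.51] 0.3390490101445562
```

View pics/p5.png

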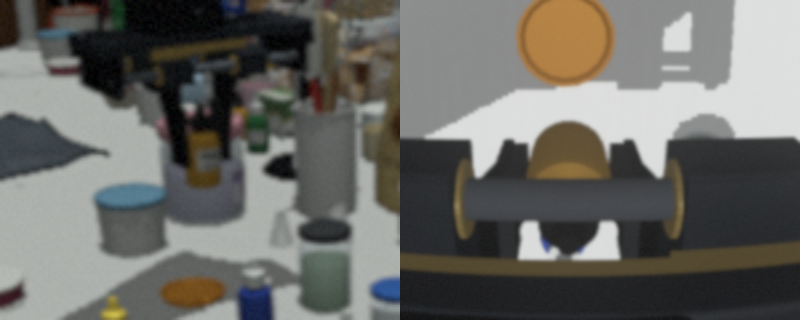

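Right: amber saucer centre about (565,38), near rim (565,84); amber bottle held (568,160).

```bash
python3 - <<'E'
from h import *
W=vision.read_camera("wrist"); p=arm.sense()["eef_pos"]
c=lambda x,y:(150+x*.625,130+y*.625)
print(p,"near",wray(W,c(165,85),5),[wray(W,c(k,38),7).round(1) for k in(117,213)],"basefar",wray(W,c(168,121),p[2]-19))
E
```

```text
[540.15238156 366.60140511 136.04003072] near [537.23639469 367.59781524   5.        ] [array([507.6, 398. ,   7. ]), array([567. , 397.9,   7. ])] basefar [539.35690273 378.96220038 117.04003072]
```

>>> {"fn": "send_rows", "kwargs": {
  "commands": [
    [0.4, -0.04, 0, 0],
    [0.4, -0.04, 0, 0],
    [0.3, 0, 0, 0],
    [0, 0, 0, 0],
    [0, 0, 0, 0]
  ]
}}

```text
time_s: 19.92
eef_pos: [536.9, 401.7, 135.5]
ee_rot: [-2.219, -2.224, 0.0]
wrist_force: [-0.6, -1.0, 0.1]
opening: 0.336
grip_force: 12.0
```

>>> {"fn": "send_rows", "kwargs": {
  "commands": [
    [0, 0, 0.6, 0],
    [0, 0, 0.6, 0],
    [0, 0, 0.7, 0],
    [0, 0, 0.7, 0],
    [0, 0, 0.5, 0]
  ]
}}

```text
time_s: 20.33
eef_pos: [537.1, 399.4, 41.0]
ee_rot: [2.222, 2.221, -0.003]
wrist_force: [0.6, -0.1, -0.9]
opening: 0.339
grip_force: 12.0
```

>>> {"fn": "send_rows", "kwargs": {
  "commands": [
    [0, 0, 0, 0],
    [0, 0, 0, 0],
    [0, 0, 0, 0]
  ]
}}

```text
time_s: 20.58
eef_pos: [538.3, 400.6, 44.1]
ee_rot: [2.221, 2.221, 0.002]
wrist_force: [0.6, 0.2, -0.5]
opening: 0.336
grip_force: 12.0
```

Needs about 22 mm more.

>>> {"fn": "send_rows", "kwargs": {
  "commands": [
    [0, 0, 0.3, 0],
    [0, 0, 0.22, 0],
    [0, 0, 0.15, 0],
    [0, 0, 0, 0],
    [0, 0, 0, 0]
  ]
}}

```text
time_s: 21.0
eef_pos: [537.4, 400.4, 22.5]
ee_rot: [-2.221, -2.222, 0.001]
wrist_force: [0.5, -1.2, -0.5]
opening: 0.339
grip_force: 12.0
```

>>> {"fn": "send_rows", "kwargs": {
  "commands": [
    [0, 0, 0.05, 0],
    [0, 0, 0, 0],
    [0, 0, 0, 0]
  ]
}}

```text
time_s: 21.25
eef_pos: [537.7, 400.7, 21.7]
ee_rot: [-2.221, -2.222, -0.001]
wrist_force: [-0.2, -0.6, 3.7]
opening: 0.341
grip_force: 12.0
```

>>> {"fn": "send_rows", "kwargs": {
  "commands": [
    [0, 0, 0.04, 0],
    [0, 0, 0, 0],
    [0, 0, 0, 0]
  ]
}}

```text
time_s: 21.5
eef_pos: [537.8, 400.8, 21.4]
ee_rot: [-2.221, -2.221, -0.002]
wrist_force: [-3.5, -2.7, 11.4]
opening: 0.339
grip_force: 12.0
```

>>> {"fn": "send_rows", "kwargs": {
  "commands": [
    [0, 0, 0, 0],
    [0, 0, 0, 0],
    [0, 0, 0, 0],
    [0, 0, 0, 0],
    [0, 0, 0, 0]
  ],
  "hand": 54
}}

```text
time_s: 21.92
eef_pos: [537.3, 400.4, 19.8]
ee_rot: [-2.221, -2.222, 0.0]
wrist_force: [0.1, 0.5, -0.3]
opening: 0.594
grip_force: 0.0
```

>>> {"fn": "send_rows", "kwargs": {
  "commands": [
    [0, 0, -0.4, 0],
    [0, 0, -0.8, 0],
    [0, 0, -0.9, 0],
    [0, 0, -0.9, 0],
    [0, 0, -0.5, 0]
  ]
}}

```text
time_s: 22.33
eef_pos: [538.6, 401.1, 129.5]
ee_rot: [2.221, 2.221, 0.007]
wrist_force: [1.0, 0.9, 1.1]
opening: 0.623
grip_force: 0.0
```

>>> {"fn": "send_rows", "kwargs": {
  "commands": [
    [0, 0, 0, 0],
    [-0.6, 0, 0, 0],
    [-0.8, 0, 0, 0],
    [-0.8, 0, 0, 0],
    [-0.8, 0, 0, 0]
  ]
}}

```text
time_s: 22.75
eef_pos: [537.2, 309.3, 124.9]
ee_rot: [-2.221, -2.222, 0.001]
wrist_force: [0.6, -1.3, 0.2]
opening: 0.62
grip_force: 0.0
```

>>> {"fn": "send_rows", "kwargs": {
  "commands": [
    [-0.8, -0.1, 0, 0],
    [-0.8, 0, 0, 0],
    [0, 0, 0, 0],
    [0, 0, 0, 0],
    [0, 0, 0, 0]
  ]
}}

```text
time_s: 23.17
eef_pos: [534.3, 263.3, 125.1]
ee_rot: [-2.22, -2.222, -0.001]
wrist_force: [-0.1, 0.8, 0.5]
opening: 0.619
grip_force: 0.0
```

```bash
python3 - <<'E'
from h import *
s=arm.sense();print(s["eef_pos"],s["joint_positions"].round(2))
S=vision.read_camera("scene");W=vision.read_camera("wrist")
u=proj(S,(537,398,20)).astype(int)
a=cv2.resize(S["color"][u[1]-60:u[1]+60,u[0]-75:u[0]+75],(400,320));b=cv2.resize(W["color"][130:330,150:400],(400,320))
cv2.imwrite("pics/p6.png",np.hstack([a,b])[:,:,::-1])
E
```

```text
[534.28528715 263.25006761 125.10946453] [-0.93  0.36  0.49  1.69 -0.19  1.14 -0.39]
```

View pics/p6.png

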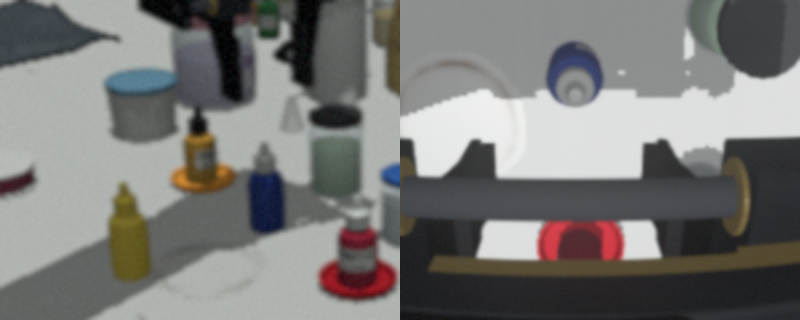

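Amber stands in its saucer at (202,160). Blue: cap tip (575,92), base edge (575,40); black jar at (760,35) is clear of the fingers.

```bash
python3 - <<'E'
from h import *
W=vision.read_camera("wrist"); p=arm.sense()["eef_pos"]
c=lambda x,y:(150+x*.625,130+y*.625)
print(p,"tip",wray(W,c(175,93),74),"basefar",wray(W,c(174,41),0),[wray(W,c(k,72),40)[0].round(1) for k in(147,203)])
E
```

```text
[534.19409624 263.73614508 124.90351602] tip [536.38224237 279.94963024  74.        ] basefar [536.61074077 294.02354396   0.        ] [np.float64(521.9), np.float64(551.7)]
```

>>> {"fn": "send_rows", "kwargs": {
  "commands": [
    [0.25, 0.04, 0, 0],
    [0.25, 0.04, 0.4, 0],
    [0, 0, 0.8, 0],
    [0, 0, 0.8, 0],
    [0, 0, 0.8, 0]
  ]
}}

```text
time_s: 23.73
eef_pos: [536.5, 278.9, 39.1]
ee_rot: [-2.219, -2.223, -0.0]
wrist_force: [-0.5, -0.3, -0.1]
opening: 0.619
grip_force: 0.0
```

>>> {"fn": "send_rows", "kwargs": {
  "commands": [
    [0, 0, 0.7, 0],
    [0, 0, 0, 0],
    [0, 0, 0, 0],
    [0, 0, 0, 0]
  ]
}}

```text
time_s: 24.07
eef_pos: [537.5, 278.2, 20.8]
ee_rot: [2.22, 2.222, 0.002]
wrist_force: [-0.2, -0.1, 0.4]
opening: 0.619
grip_force: 0.0
```

>>> {"fn": "send_rows", "kwargs": {
  "commands": [
    [0, 0, 0, 0],
    [0, 0, 0, 0],
    [0, 0, 0, 0],
    [0, 0, 0, 0],
    [0, 0, 0, 0]
  ],
  "hand": 20
}}

```text
time_s: 24.48
eef_pos: [537.1, 277.6, 20.5]
ee_rot: [-2.221, -2.222, -0.001]
wrist_force: [-0.5, 0.1, 4.2]
opening: 0.346
grip_force: 12.0
```

>>> {"fn": "send_rows", "kwargs": {
  "commands": [
    [0, 0, 0, 0],
    [0, 0, 0, 0]
  ]
}}

```text
time_s: 24.65
eef_pos: [537.1, 277.7, 20.5]
ee_rot: [-2.221, -2.222, -0.001]
wrist_force: [-0.8, -0.2, 4.2]
opening: 0.341
grip_force: 12.0
```

>>> {"fn": "send_rows", "kwargs": {
  "commands": [
    [0, 0, -0.5, 0],
    [0, 0, -0.8, 0],
    [0, 0, -0.9, 0],
    [0, 0, -0.9, 0],
    [0, 0, -0.8, 0]
  ]
}}

```text
time_s: 25.07
eef_pos: [536.9, 277.3, 138.5]
ee_rot: [2.221, 2.221, 0.001]
wrist_force: [0.6, 0.7, -0.1]
opening: 0.341
grip_force: 12.0
```

>>> {"fn": "send_rows", "kwargs": {
  "commands": [
    [-0.5, -0.3, 0, 0],
    [-0.8, -0.4, 0, 0],
    [-0.9, -0.4, 0, 0],
    [-0.9, -0.5, 0, 0],
    [-0.9, -0.5, 0, 0]
  ]
}}

```text
time_s: 25.48
eef_pos: [473.1, 156.2, 136.7]
ee_rot: [-2.221, -2.222, 0.0]
wrist_force: [0.4, -0.2, 0.2]
opening: 0.338
grip_force: 12.0
```

>>> {"fn": "send_rows", "kwargs": {
  "commands": [
    [-0.9, -0.5, 0, 0],
    [-0.9, -0.4, 0, 0],
    [-0.65, -0.3, 0, 0],
    [0, 0, 0, 0],
    [0, 0, 0, 0]
  ]
}}

```text
time_s: 25.9
eef_pos: [437.8, 83.4, 137.2]
ee_rot: [-2.223, -2.219, -0.002]
wrist_force: [0.3, 0.8, -0.5]
opening: 0.345
grip_force: 12.0
```

>>> {"fn": "send_rows", "kwargs": {
  "commands": [
    [0, 0, 0, 0],
    [0, 0, 0, 0]
  ]
}}

```text
time_s: 26.07
eef_pos: [438.2, 84.9, 137.0]
ee_rot: [2.22, 2.223, 0.0]
wrist_force: [-0.2, 0.7, -0.7]
opening: 0.34
grip_force: 12.0
```

```bash
python3 - <<'E'
from h import *
s=arm.sense();print(s["eef_pos"],s["joint_positions"].round(2),s["opening"])
S=vision.read_camera("scene");W=vision.read_camera("wrist")
u=proj(S,s["eef_pos"]).astype(int)
a=cv2.resize(S["color"][u[1]-60:u[1]+60,u[0]-75:u[0]+75],(400,320));b=cv2.resize(W["color"][130:330,150:400],(400,320))
cv2.imwrite("pics/p7.png",np.hstack([a,b])[:,:,::-1])
E
```

```text
[438.24256802  84.85441306 137.04825258] [-0.88 -0.02  0.59  2.05  0.01  1.11 -0.29] 0.33980085979373187
```

View pics/p7.png

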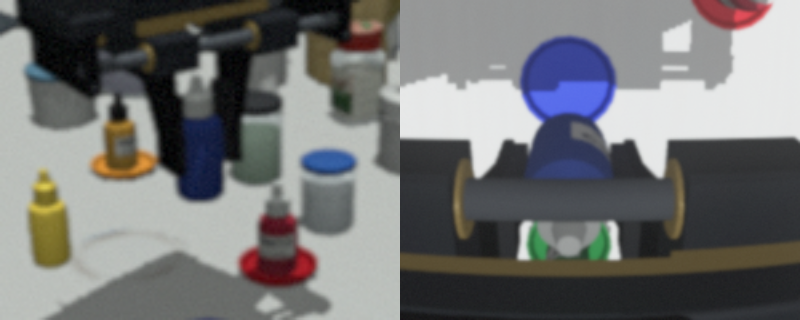

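Right: blue saucer far rim (569,37), sides 521–616; held bottle's base edge (569,113).

```bash
python3 - <<'E'
from h import *
W=vision.read_camera("wrist"); p=arm.sense()["eef_pos"]
c=lambda x,y:(150+x*.625,130+y*.625)
print(p,"far",wray(W,c(169,36),8),[wray(W,c(k,83),8).round(1) for k in(121,216)],"base",wray(W,c(169,113),p[2]-20.5),"tip",wray(W,c(169,245),p[2]-20.5+74))
E
```

```text
[438.12082559  84.51432917 136.89737329] far [437.60144909 117.34646935   8.        ] [array([407.4,  87.6,   8. ]), array([467.3,  87.7,   8. ])] base [437.62371705 100.14344954 116.39737329] tip [437.65243955  85.23243381 190.39737329]
```

>>> {"fn": "send_rows", "kwargs": {
  "commands": [
    [0.05, 0, 0.5, 0],
    [0, 0, 0.7, 0],
    [0, 0, 0.7, 0],
    [0, 0, 0.7, 0],
    [0, 0, 0.4, 0]
  ]
}}

```text
time_s: 26.63
eef_pos: [437.1, 85.4, 45.0]
ee_rot: [-2.22, -2.222, 0.004]
wrist_force: [-1.2, 0.4, -0.8]
opening: 0.34
grip_force: 12.0
```

>>> {"fn": "send_rows", "kwargs": {
  "commands": [
    [0, 0, 0, 0],
    [0, 0, 0, 0],
    [0, 0, 0, 0]
  ]
}}

```text
time_s: 26.88
eef_pos: [438.5, 85.7, 47.8]
ee_rot: [2.221, 2.222, 0.001]
wrist_force: [-0.7, -0.2, 0.3]
opening: 0.342
grip_force: 12.0
```

>>> {"fn": "send_rows", "kwargs": {
  "commands": [
    [0, 0, 0.35, 0],
    [0, 0, 0.25, 0],
    [0, 0, 0.18, 0],
    [0, 0, 0, 0],
    [0, 0, 0, 0]
  ]
}}

```text
time_s: 27.3
eef_pos: [437.7, 85.3, 23.2]
ee_rot: [-2.221, -2.221, 0.001]
wrist_force: [-0.7, -0.2, -0.7]
opening: 0.34
grip_force: 12.0
```

>>> {"fn": "send_rows", "kwargs": {
  "commands": [
    [0, 0, 0.05, 0],
    [0, 0, 0, 0],
    [0, 0, 0, 0]
  ]
}}

```text
time_s: 27.55
eef_pos: [438.1, 85.5, 22.3]
ee_rot: [-2.221, -2.221, -0.001]
wrist_force: [-0.8, -0.1, 3.1]
opening: 0.342
grip_force: 12.0
```

>>> {"fn": "send_rows", "kwargs": {
  "commands": [
    [0, 0, 0.03, 0],
    [0, 0, 0, 0],
    [0, 0, 0, 0]
  ]
}}

```text
time_s: 27.8
eef_pos: [438.1, 85.6, 21.8]
ee_rot: [-2.221, -2.221, -0.001]
wrist_force: [-4.6, -0.6, 11.7]
opening: 0.34
grip_force: 12.0
```

>>> {"fn": "send_rows", "kwargs": {
  "commands": [
    [0, 0, 0, 0],
    [0, 0, 0, 0],
    [0, 0, 0, 0],
    [0, 0, 0, 0],
    [0, 0, 0, 0]
  ],
  "hand": 54
}}

```text
time_s: 28.22
eef_pos: [437.9, 85.5, 21.1]
ee_rot: [-2.221, -2.222, 0.0]
wrist_force: [-0.5, -0.8, -0.3]
opening: 0.592
grip_force: 0.0
```

>>> {"fn": "send_rows", "kwargs": {
  "commands": [
    [0, 0, -0.4, 0],
    [0, 0, -0.8, 0],
    [0, 0, -0.9, 0],
    [0, 0, -0.9, 0],
    [0, 0, -0.9, 0]
  ]
}}

```text
time_s: 28.63
eef_pos: [437.7, 85.2, 139.4]
ee_rot: [2.221, 2.221, -0.0]
wrist_force: [0.7, 0.7, -0.0]
opening: 0.621
grip_force: 0.0
```

>>> {"fn": "send_rows", "kwargs": {
  "commands": [
    [0, 0, -0.9, 0],
    [0, 0, -0.9, 0],
    [0, 0, 0, 0],
    [0, 0, 0, 0],
    [0, 0, 0, 0]
  ]
}}

```text
time_s: 29.05
eef_pos: [437.6, 85.4, 191.6]
ee_rot: [-2.221, -2.222, 0.001]
wrist_force: [-1.0, 0.0, -0.1]
opening: 0.619
grip_force: 0.0
```

```bash
python3 - <<'E'
from h import *
print(arm.sense()["eef_pos"])
S=vision.read_camera("scene")
cv2.imwrite("pics/end.png",cv2.resize(S["color"][140:310,140:340],(700,595),interpolation=cv2.INTER_CUBIC)[:,:,::-1])
E
```

```text
[437.59590469  85.39654163 191.57866637]
```

View pics/end.png

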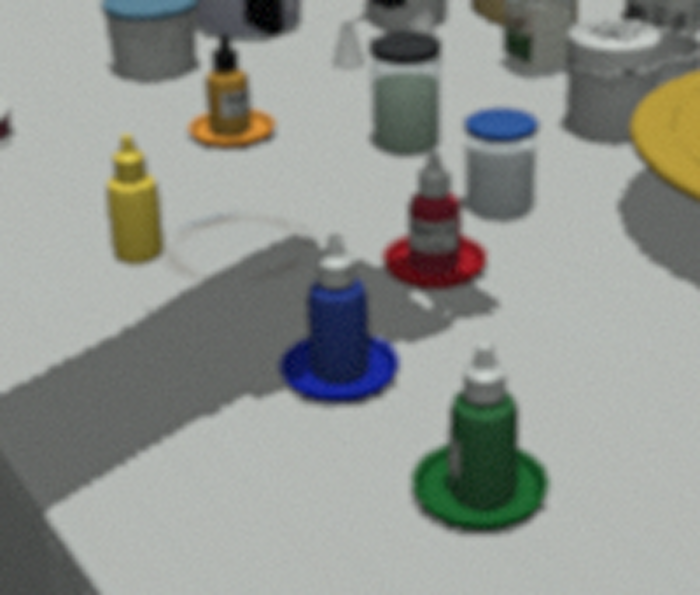

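All four bottles stand upright in their own saucers: red (435,230), green (484,450), amber (230,100) and blue (338,325). Both jars (405,95 and 500,165) and the yellow decoy are still standing where they were.

```bash
python3 -c "
from plant import arm
print(arm.close_job())"
```

```text
the job is handed in; nothing more can be done
None
```

The red, green, amber and blue bottles each stand upright in the saucer of their own colour, the two sprinkle jars are still standing in place, and the job was handed in at about 29 s.

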